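# Roll the fallen flagon until its finger loop is on top, then stand it up by the loop

### The arm

A 6-joint arm with a two-finger parallel gripper is mounted at the origin on the work surface. World frame = base frame: x ahead of the robot, y to its left, z up, the work surface at z = 0. Lengths are in m, angles in rad, forces in N, time in s.
With the tool pointing down it reaches from about 0.35 to 0.975 m from the base axis. Payload 4.9 kg.
Tool frame: the origin (TCP) lies at the very end of the fingers, on their centre line; the grasp point (between the pads) lies ctrl.hold_point_z behind it (ctrl.hold_point_z is the distance from the TCP to the grasp point, in m); z points along the fingers, y is the line along which they close (so a half turn about z gives the same grasp; the last joint's range is limited). The gripper opens to 85 mm and grips with 20 to 120 N. Pads are 22 mm wide; open, the fingers measure 114 mm over their backs; the gripper's body (76 mm by 85 mm) begins 54 mm behind the grasp point. The pads swing forward as they close: fully open they stand 13 mm farther back than shut.
Start: joints at [1.127, 0.053, 1.613, -0, 1.476, -0.119], TCP at [0.199, 0.592, 0.231] pointing down, gripper open.
Joint ranges: [-3.01, 3.01], [-1.01, 2.22], [0.06, 2.58], [-1.02, 4.17], [0.09, 2.62], [-3.14, 3.14]. Speed limits (rad/s): [2.57, 2.57, 3.14, 3.14, 3.14, 3.14].

### API

Orientations are given as a rotation vector (axis times angle).
In Python, from station import ctrl gives the robot as it stands. The module is installed in compiled form; this text tells all that it offers.
- The arm moves only by the tool jog_arm, never from a script. Its argument "deltas" is a list of rows, each a list of 3 entries, a list of its own where there are three numbers: the closure, from -1 (fully open) to 1 (shut), then the shift along the world's x, y, z scaled (see below), then the turn, a rotation vector about the world's x, y, z scaled (see below). A call has 1 to 12 rows; each row is the pose to reach, as a shift and turn from the pose commanded when the call began, turning the shorter way round; what a row does not reach only later rows make up. The controller multiplies each number of a shift by 0.4 m and each number of a turn by 180 degrees. A row lasts 1/12 s, in which the tool goes at most 41.7 mm and 7.16 degrees, less where a joint would pass 70% of its speed; a pose out of reach is approached as far as the arm can. A call with a number of a shift or a turn outside -1 to 1 is refused whole. A call with a gripper value outside its range is refused whole. The fingers move at their own pace and stop on an object; "squeeze" is the grip in N (left out, the last holds). Time passes only in rows, so rows that repeat a pose let the fingers close. It gives the time, the measured TCP pose, the force, the opening and the grip force at its end, in the units of the state.
- ctrl.get_obs(): the state, without advancing time (a new reading comes with each control period).
- ctrl.get_image(name): name is "side" or "top"; returns the picture (420x560x3 uint8, red, green, blue); there is no depth.
- ctrl.get_calibration(name): a dict with "K" (3x3 intrinsics, pixels), "dist_coeffs" ([k1, k2, p1, p2, k3] as OpenCV has them; the pictures are not rectified), "extrinsics" (4x4, takes a point from world to camera coordinates). Camera axes: x right, y down, z forward; pixel columns grow to the right and rows downward; lengths in m; the calibration is good to about 2 mm. A picture is of the moment at which its call begins. get_calibration takes no time and is no camera call.
- ctrl.finish_job(): hands the job in; it is judged then, once.
The state is a dict: "t": time; "q": joint angles; "dq": joint speeds; "effort": joint torques, N m; "tool_pos": TCP position; "tool_rot": TCP orientation; "contact_force": force on the tool from outside, world axes, zero at the start; "wrist_torque": the same for the moment, N m; "opening": finger opening in m; "grip_force": force on a finger pad.
Only numpy, scipy, OpenCV 4.12 (cv2) and the standard library are available. Lean on these libraries where they do the work, as an engineer would, in place of code of your own. Each camera call takes 0.05 s, during which the arm holds its last target. There are 200 camera calls.

### The job

The green glass flagon has fallen over on the cork mat and is too fat to grip round the body. Roll it along the mat until its finger loop points straight up and let it lie still there, untouched; then stand it upright on its base by lifting it by the loop, let go, and leave the dish rack, the saucepan and the stool where they are. It is glass: never drop it or let it fall over.

Things in the scene. Friction and masses are not known exactly. Their poses are not given: they have to be found in the camera images.
- flagon: Green glass flagon, 190 mm tall, lying on its side on the mat, cap away from the robot; 0.35 to 0.65 kg. Body 92 mm in diameter up to 105 mm from the base, then narrowing to a 31 mm neck at 140 mm. Origin: centre of the base's underside. z axis: along the bottle from base to cap (horizontal while it lies, up when it stands). Its x and y axes have no fixed relation to the loop.
- flagon_mid (a point): On the bottle's axis, half way along its round body (52.5 mm from the base); 46 mm above the mat while it lies. It rolls without slipping, 46 mm per rad, and rests at any roll angle, but runs on: about 6 mm after a push at 60 mm/s, 25 mm at 120 mm/s, more if struck. A finger on its side above mid height can jam it by friction; one leaned in, its tip touching below mid height, rolls it.
- flagon_loop: Steel finger loop clamped fast on the flagon's neck: 10 mm round bar bent into an ear. Origin: centre of the ear's outer straight bar (20 mm long, parallel to the bottle), 38 mm from the bottle's axis, 150 mm from the base. x axis: from the bottle's axis out through the bar (up when the loop is on top); z axis: base to cap. It never reaches the mat. Gripped, the bar can pivot between the pads.
- flagon_cap (a point): Centre of the top of the white ribbed twist cap, on the bottle's axis, 190 mm from the base. The cap is 35 mm in diameter, 18 mm high, and stays shut. Once the flagon stands, the cap's top is 40 mm higher than the loop's origin and its side 20 mm from it. A light grip on the loop (about 8 N) lets the bottle pivot and tip up on its base's lower edge; a hard one holds it from turning.
- mat_centre (a point): Centre of the upper face of the cork mat, fixed on the table, 4 mm thick. x axis: away from the robot (the mat's depth, 360 mm); y axis: to the left (its width, 460 mm); z up. The flagon starts parallel to that x axis, within 0.1 rad.
- dish_rack: Bystander: pine toy dish rack 190 x 130 x 132 mm with three white plates standing in its slots. Origin: centre of its underside.
- saucepan: Bystander: steel toy saucepan, 110 mm in diameter, 58 mm high, with a handle reaching 162 mm from its middle along its own -x, 67 mm high at its end. Origin: centre of its underside.
- stool: Bystander: red plastic toy stool, 130 mm high, seat 124 mm in diameter. Origin: centre of its underside.
There are look-alikes about, which are no part of the job. Leave any purple look-alike of the flagon alone.

How it is judged:
By the outcome, as a careful person would: the job done as asked, in the order asked, and still so for the second after the job is handed in, with the robot touching nothing.
It also fails if it takes over 69 s, if anything falls off the work surface, if the arm or the gripper's body presses on something with over 40 N, if the wrist force passes 120 N, or if a joint passes its speed limit or range.

## Working session

There is one attempt and no reset: what is moved stays moved. The work goes in short steps, Python scripts to look and compute and a tool call to move; the robot and the scene stay as the last step left them, time stands still between calls to the robot, and variables do not carry over. Pictures are saved under pics/ and viewed, at most 10 in all, crops included, and the job is handed in when it is done.

Besides the shell and the picture viewer there is one more tool, called after "Call:" as name(argument=value, ...), one argument or row to a line, values as JSON. jog_arm: Moves the arm, as the interface text tells. Its arguments: {"type":"object","properties":{"deltas":{"type":"array","items":{"type":"array"}},"squeeze":{"type":"number"}},"required":["deltas"]}

```bash
mkdir -p pics; cat > h.py <<'E'
import numpy as np, cv2
from station import ctrl
def snap(n,f):
    im=ctrl.get_image(n); cv2.imwrite('pics/'+f,im[:,:,::-1]); return im
def ray(n,uv):
    c=ctrl.get_calibration(n);K=np.array(c['K']);E=np.array(c['extrinsics'])
    p=cv2.undistortPoints(np.array([[uv]],float),K,np.array(c['dist_coeffs'],float))[0,0]
    R=E[:3,:3];o=-R.T@E[:3,3];d=R.T@np.array([p[0],p[1],1.]);return o,d/np.linalg.norm(d)
def onz(n,uv,z):
    o,d=ray(n,uv);return o+d*(z-o[2])/d[2]
def tri(u1,u2,n1='top',n2='side'):
    o1,d1=ray(n1,u1);o2,d2=ray(n2,u2)
    s=np.linalg.lstsq(np.c_[d1,-d2],o2-o1,rcond=None)[0]
    a=o1+s[0]*d1;b=o2+s[1]*d2;return (a+b)/2,np.linalg.norm(a-b)
def proj(n,P):
    c=ctrl.get_calibration(n);E=np.array(c['extrinsics'])
    return cv2.projectPoints(np.array(P,float).reshape(-1,3),cv2.Rodrigues(E[:3,:3])[0],E[:3,3],np.array(c['K']),np.array(c['dist_coeffs'],float))[0][:,0]
E
python3 - <<'E'
from h import *
snap('top','t0.png');snap('side','s0.png')
o=ctrl.get_obs();print(o['t'],o['tool_pos'],o['tool_rot'],o['opening'],ctrl.hold_point_z)
for n in('top','side'):print(n,ray(n,(280,210)))
E
```

```text
0.1 [0.19919537 0.59181281 0.23016977] [-5.07871730e-01 -3.09973073e+00  2.80443055e-03] 0.08542793675362029 0.0187
top (array([ 0.13179203, -0.02375154,  1.41260318]), array([ 0.22219028,  0.00913138, -0.97496056]))
side (array([-0.04960005, -1.13694877,  1.18151947]), array([ 0.30076354,  0.669566  , -0.67913376]))
```

View pics/t0.png

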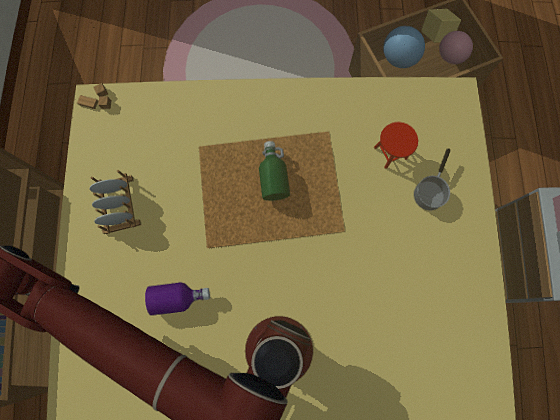

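View pics/s0.png

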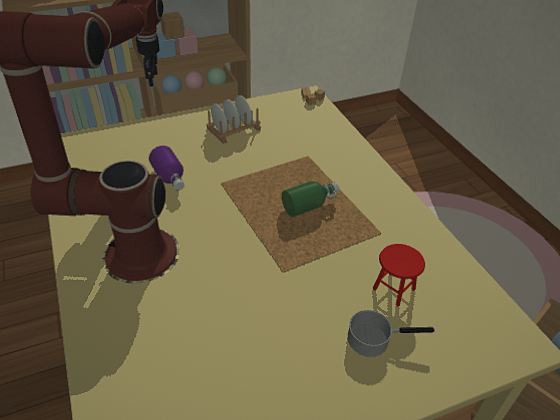

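The top view shows two candidates. The green flagon is on the mat at about (273,175), with its cap at (269,146). The purple look-alike is at (175,298), off the mat. The green one on the cork mat fits the description. Its loop shows at about (278,152), towards -y. I'll confirm that in an enlarged crop.

```bash
python3 - <<'E'
from h import *
a=cv2.imread('pics/t0.png')[132:212,240:320];b=cv2.imread('pics/s0.png')[165:245,270:350]
cv2.imwrite('pics/c0.png',np.hstack([cv2.resize(x,(400,400),interpolation=cv2.INTER_CUBIC) for x in(a,b)]))
t=cv2.imread('pics/t0.png')
h=cv2.cvtColor(t,cv2.COLOR_BGR2HSV)
m=cv2.inRange(h,(45,90,25),(85,255,255));m[:100]=0
n,l,s,c=cv2.connectedComponentsWithStats(m);k=1+np.argmax(s[1:,4]);print(s[k],c[k])
print(cv2.minAreaRect(np.argwhere(l==k)[:,::-1].astype(np.float32)))
# mat corners
for uv in[(200,147),(330,132),(345,232),(208,247)]:print(onz('top',uv,.004))
for uv in[(269,146),(262,198),(288,196),(274,200)]:print(onz('top',uv,.05))
E
```

```text
[259 155  29  44 829] [271.4053076  175.97587455]
((272.7692565917969, 175.6538543701172), (41.92374038696289, 26.41939926147461), 82.87498474121094)
[0.68316834 0.26566635 0.004     ]
[ 0.73058964 -0.19004464  0.004     ]
[ 0.37430075 -0.22491394  0.004     ]
[0.33168404 0.22874862 0.004     ]
[0.66376369 0.0228993  0.05      ]
[0.48348135 0.04716775 0.05      ]
[ 0.48874585 -0.03777119  0.05      ]
[0.47607043 0.00808228 0.05      ]
```

View pics/c0.png

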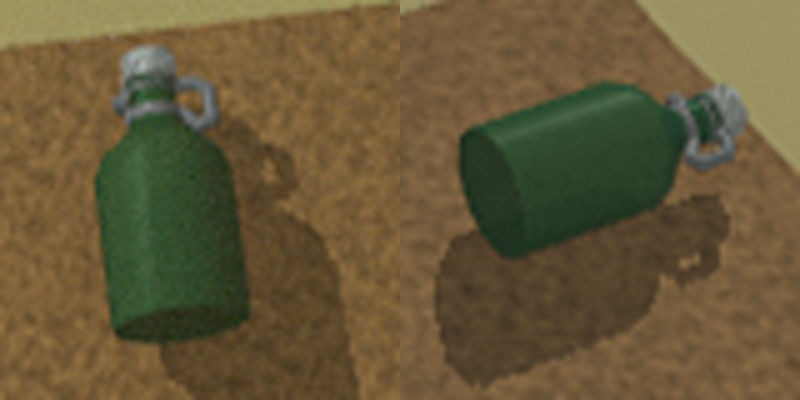

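The crop confirms the green flagon. Its loop bar is at about (281.5,152.5) in the top view and (332,197) in the side view, so it points to -y and a little downward. Next I'll measure the axis and the loop angle.

```bash
cat >> h.py <<'E'
def axis(im):
    h=cv2.cvtColor(im,cv2.COLOR_RGB2HSV);m=cv2.inRange(h,(45,90,15),(85,255,255));m[:100]=0
    n,l,s,c=cv2.connectedComponentsWithStats(m);k=1+np.argmax(s[1:,4]);l=(l==k)
    y0=s[k,1];y1=y0+s[k,3]-1
    P=[];W=[]
    for r in range(y0+14,y1-9):
        x=np.flatnonzero(l[r]);a=onz('top',(x[0]-.5,r),.05);b=onz('top',(x[-1]+.5,r),.05);P.append((a+b)/2);W.append(np.linalg.norm(b-a))
    P=np.array(P);f=np.polyfit(P[:,0],P[:,1],1)
    # base bottom edge (z~.004) : lowest pixels of the silhouette
    xs=np.flatnonzero(l[y1]);base=onz('top',(xs.mean(),y1+.5),.012)
    return f,np.mean(W),base,(y0,y1)
E
python3 - <<'E'
from h import *
im=cv2.imread('pics/t0.png')[:,:,::-1].copy()
f,w,base,_=axis(im);print(f,w,base)
o,_=ray('top',(280,210));print(tri((281.6,152.4),(332,197)))
L,_=tri((281.6,152.4),(332,197))
y=np.polyval(f,L[0]);print('axis y at loop',y,'off',L[1]-y,L[2]-.05,np.arctan2(L[1]-y,L[2]-.05))
print(tri((269.3,144),(337.4,187)))
# predictions
d=np.array([1,f[0],0]);d/=np.linalg.norm(d)
for bx in(.48,.485,.49,.495,.5):
    B=np.array([bx,np.polyval(f,bx),.05]);n=np.cross(d,[0,0,1])
    print(bx,proj('top',[B,B+.19*d,B+[0,0,-.046],B+d*.15+n*.038]).round(1).tolist(),proj('side',[B,B+.19*d]).round(1).tolist())
E
```

```text
[ 0.11740924 -0.05010272] 0.07952430249925412 [0.49149958 0.04579847 0.012     ]
(array([ 0.6407863 , -0.01895087,  0.04582059]), np.float64(0.0016895837692248684))
axis y at loop 0.025131511740942664 off -0.0440823838340769 -0.004179410088755067 -1.665322853276749
(array([0.6768012 , 0.02121728, 0.04485578]), np.float64(0.0073176043880718))
0.48 [[274.5, 198.8], [267.4, 144.7], [274.9, 202.2], [280.1, 154.3]] [[284.8, 202.5], [333.4, 185.5]]
0.485 [[274.4, 197.3], [267.2, 143.3], [274.7, 200.8], [279.9, 152.9]] [[286.2, 202.1], [334.7, 185.0]]
0.49 [[274.2, 195.9], [267.0, 141.9], [274.5, 199.3], [279.7, 151.5]] [[287.5, 201.6], [335.9, 184.6]]
0.495 [[274.0, 194.4], [266.8, 140.5], [274.3, 197.9], [279.5, 150.1]] [[288.8, 201.1], [337.1, 184.2]]
0.5 [[273.8, 192.9], [266.6, 139.1], [274.1, 196.5], [279.3, 148.7]] [[290.2, 200.7], [338.4, 183.7]]
```

```bash
sed -i "s/h=cv2.cvtColor(im,cv2.COLOR_RGB2HSV);m=.*;m\[:100\]=0/g=cv2.GaussianBlur(im,(3,3),0).astype(int);m=((g[:,:,1]-g[:,:,0]>3)*255).astype(np.uint8);m[:100]=0;m[230:]=0;m[:,:210]=0;m[:,340:]=0/" h.py
python3 - <<'E'
from h import *
im=cv2.imread('pics/t0.png')[:,:,::-1].copy()
f,w,base,yy=axis(im);print(f,w,base,yy)
L,_=tri((281.6,152.4),(332,197))
y=np.polyval(f,L[0]);print('axis y at loop',y,'off',L[1]-y,L[2]-.05,np.arctan2(L[1]-y,L[2]-.05))
d=np.array([1,f[0],0]);d/=np.linalg.norm(d)
for bx in(.48,.485,.49):
    B=np.array([bx,np.polyval(f,bx),.05]);n=np.cross(d,[0,0,1])
    print(bx,proj('top',[B,B+.19*d,B+[0,0,-.046],B+d*.15+n*.038]).round(1).tolist(),proj('side',[B,B+.19*d,B+d*.15+n*.038]).round(1).tolist())
E
```

```text
[ 0.06371219 -0.0254883 ] 0.08165307773013947 [0.48751525 0.01565171 0.012     ] (np.int32(142), np.int32(199))
axis y at loop 0.015337599684698857 off -0.03428847177783309 -0.004179410088755067 -1.6920876672616445
0.48 [[274.9, 198.8], [270.7, 144.3], [275.2, 202.2], [282.9, 154.6]] [[285.0, 202.8], [335.2, 187.4], [330.6, 197.4]]
0.485 [[274.8, 197.3], [270.6, 143.0], [275.1, 200.8], [282.8, 153.2]] [[286.3, 202.3], [336.5, 187.0], [331.9, 197.0]]
0.49 [[274.7, 195.9], [270.5, 141.6], [275.0, 199.3], [282.6, 151.8]] [[287.7, 201.9], [337.7, 186.6], [333.2, 196.6]]
```

```bash
cat >> h.py <<'E'
from scipy.spatial.transform import Rotation as R
def Rt(yaw,lean=0,pitch=0): # tool down, tool y along heading yaw+90deg; lean about bottle dir, pitch about tool y (+: points to +x)
    d=np.array([np.cos(yaw),np.sin(yaw),0]);n=np.array([-d[1],d[0],0])
    return R.from_rotvec(np.radians(lean)*d)*R.from_rotvec(-np.radians(pitch)*n)*R.from_matrix(np.c_[-d,n,[0,0,-1]])
def plan(pos,rot):
    o=ctrl.get_obs();c=R.from_rotvec(o['tool_rot']);print('t',round(o['t'],2),'pos',o['tool_pos'].round(4),'shift',((np.array(pos)-o['tool_pos'])/.4).round(4).tolist(),'turn',((rot*c.inv()).as_rotvec()/np.pi).round(4).tolist(),'F',np.round(o['contact_force'],1),'open',round(o['opening'],4))
E
python3 - <<'E'
from h import *
im=cv2.imread('pics/t0.png')[:,:,::-1].copy()
for uv in[(272.9,168),(276,196)]:print(onz('top',uv,.05))
plan([.54,-.09,.25],Rt(.085,35));plan([.54,-.09,.25],Rt(.085,0))
E
```

```text
[0.58566767 0.01054785 0.05      ]
[0.48942571 0.00140378 0.05      ]
t 0.1 pos [0.1992 0.5918 0.2302] shift [0.852, -1.7045, 0.0496] turn [0.1949, -0.0236, 0.1263] F [-0.3 -1.   0.8] open 0.0854
t 0.1 pos [0.1992 0.5918 0.2302] shift [0.852, -1.7045, 0.0496] turn [0.0006, -0.0001, 0.1304] F [-0.3 -1.   0.8] open 0.0854
```

Call:
jog_arm(
  deltas=[
    [1,[0.43,-0.85,0.1],[0,0,0.13]],
    [1,[0.43,-0.85,0.1],[0,0,0.13]],
    [1,[0.43,-0.85,0.1],[0,0,0.13]],
    [1,[0.43,-0.85,0.1],[0,0,0.13]],
    [1,[0.43,-0.85,0.1],[0,0,0.13]],
    [1,[0.43,-0.85,0.1],[0,0,0.13]],
    [1,[0.43,-0.85,0.1],[0,0,0.13]],
    [1,[0.43,-0.85,0.1],[0,0,0.13]],
    [1,[0.43,-0.85,0.1],[0,0,0.13]],
    [1,[0.43,-0.85,0.1],[0,0,0.13]],
  ],
)

```text
t: 0.93
tool_pos: [0.3733, 0.2483, 0.2718]
tool_rot: [-0.123, 3.137, -0.002]
contact_force: [-0.4, 0.0, -0.2]
opening: 0.0001
grip_force: 0.0
```

Call:
jog_arm(
  deltas=[
    [1,[0.42,-0.86,0],[0.19,0.02,0]],
    [1,[0.42,-0.86,0],[0.19,0.02,0]],
    [1,[0.42,-0.86,0],[0.19,0.02,0]],
    [1,[0.42,-0.86,0],[0.19,0.02,0]],
    [1,[0.42,-0.86,0],[0.19,0.02,0]],
    [1,[0.42,-0.86,0],[0.19,0.02,0]],
    [1,[0.42,-0.86,0],[0.19,0.02,0]],
    [1,[0.42,-0.86,0],[0.19,0.02,0]],
    [1,[0.42,-0.86,0],[0.19,0.02,0]],
    [1,[0.42,-0.86,0],[0.19,0.02,0]],
    [1,[0.42,-0.86,0],[0.19,0.02,0]],
  ],
)

```text
t: 1.85
tool_pos: [0.541, -0.0955, 0.2699]
tool_rot: [0.116, -2.964, -0.916]
contact_force: [-0.4, -0.5, 0.4]
opening: 0.0002
grip_force: 0.0
```

```bash
python3 - <<'E'
from h import *
plan([.54,-.10,.019],Rt(.09,35))
E
```

```text
t 1.85 pos [ 0.541  -0.0955  0.2699] shift [-0.0025, -0.0113, -0.6272] turn [0.0039, -0.004, 0.0023] F [-0.4 -0.5  0.4] open 0.0002
```

Call:
jog_arm(
  deltas=[
    [1,[0,-0.01,-0.1],[0,0,0]],
    [1,[0,-0.01,-0.2],[0,0,0]],
    [1,[0,-0.01,-0.3],[0,0,0]],
    [1,[0,-0.01,-0.4],[0,0,0]],
    [1,[0,-0.01,-0.48],[0,0,0]],
    [1,[0,-0.01,-0.54],[0,0,0]],
    [1,[0,-0.01,-0.58],[0,0,0]],
    [1,[0,-0.01,-0.61],[0,0,0]],
    [1,[0,-0.01,-0.625],[0,0,0]],
    [1,[0,-0.01,-0.625],[0,0,0]],
  ],
)

```text
t: 2.68
tool_pos: [0.5393, -0.0953, 0.0208]
tool_rot: [0.124, -2.962, -0.917]
contact_force: [-0.3, -0.7, -0.4]
opening: -0.0003
grip_force: 0.0
```

```bash
python3 - <<'E'
from h import *
plan([.54,-.045,.019],Rt(.09,35))
a=snap('side','s1.png')[165:265,255:355];b=snap('top','t1.png')[132:232,225:325]
cv2.imwrite('pics/c1.png',np.hstack([cv2.resize(x,(400,400),interpolation=cv2.INTER_CUBIC) for x in(b,a)])[:,:,::-1])
E
```

```text
t 2.68 pos [ 0.5393 -0.0953  0.0208] shift [0.0019, 0.1257, -0.0045] turn [0.0036, -0.0038, 0.0007] F [-0.3 -0.7 -0.4] open -0.0003
```

View pics/c1.png

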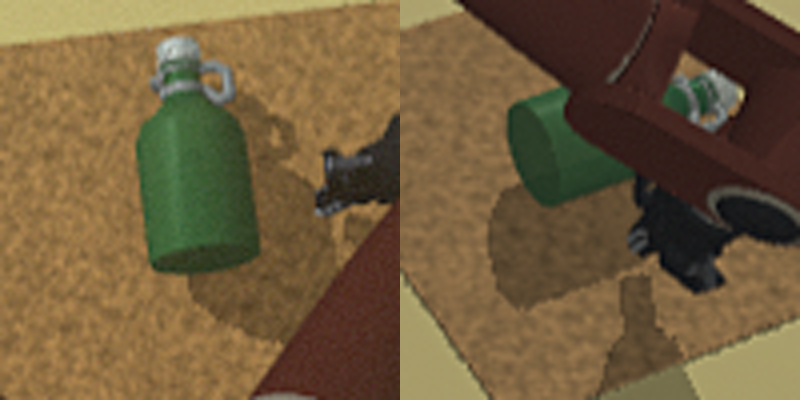

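Call:
jog_arm(
  deltas=[
    [1,[0,0.03,0],[0,0,0]],
    [1,[0,0.06,0],[0,0,0]],
    [1,[0,0.08,0],[0,0,0]],
    [1,[0,0.09,0],[0,0,0]],
    [1,[0,0.098,0],[0,0,0]],
    [1,[0,0.106,0],[0,0,0]],
    [1,[0,0.114,0],[0,0,0]],
    [1,[0,0.122,0],[0,0,0]],
    [1,[0,0.13,0],[0,0,0]],
    [1,[0,0.138,0],[0,0,0]],
    [1,[0,0.146,0],[0,0,0]],
    [1,[0,0.154,0],[0,0,0]],
  ],
)

```text
t: 3.78
tool_pos: [0.5394, -0.0338, 0.0213]
tool_rot: [0.124, -2.963, -0.916]
contact_force: [-1.0, -0.1, -0.7]
opening: -0.0001
grip_force: 0.0
```

Call:
jog_arm(
  deltas=[
    [1,[0,0.008,0],[0,0,0]],
    [1,[0,0.016,0],[0,0,0]],
    [1,[-0.001,0.024,0],[0,0,0]],
    [1,[-0.002,0.032,0],[0,0,0]],
    [1,[-0.003,0.04,0],[0,0,0]],
    [1,[-0.004,0.048,0],[0,0,0]],
    [1,[-0.005,0.056,0],[0,0,0]],
    [1,[-0.006,0.064,0],[0,0,0]],
    [1,[-0.007,0.072,0],[0,0,0]],
    [1,[-0.008,0.08,0],[0,0,0]],
  ],
)

```text
t: 4.62
tool_pos: [0.5362, -0.0018, 0.0213]
tool_rot: [0.124, -2.963, -0.916]
contact_force: [-0.1, 0.2, -0.2]
opening: -0.0005
grip_force: 0.1
```

```bash
python3 - <<'E'
from h import *
plan([.54,.028,.019],Rt(.09,35))
a=snap('side','s2.png')[165:265,255:355];b=snap('top','t2.png')
print(axis(b));b=b[132:232,225:325]
cv2.imwrite('pics/c2.png',np.hstack([cv2.resize(x,(400,400),interpolation=cv2.INTER_CUBIC) for x in(b,a)])[:,:,::-1])
E
```

```text
t 4.62 pos [ 0.5362 -0.0018  0.0213] shift [0.0095, 0.0744, -0.0058] turn [0.0038, -0.0035, 0.0008] F [-0.1  0.2 -0.2] open -0.0005
(array([0.08929857, 0.00234928]), np.float64(0.08290344006817874), array([0.48140706, 0.06148335, 0.012     ]), (np.int32(144), np.int32(201)))
```

View pics/c2.png

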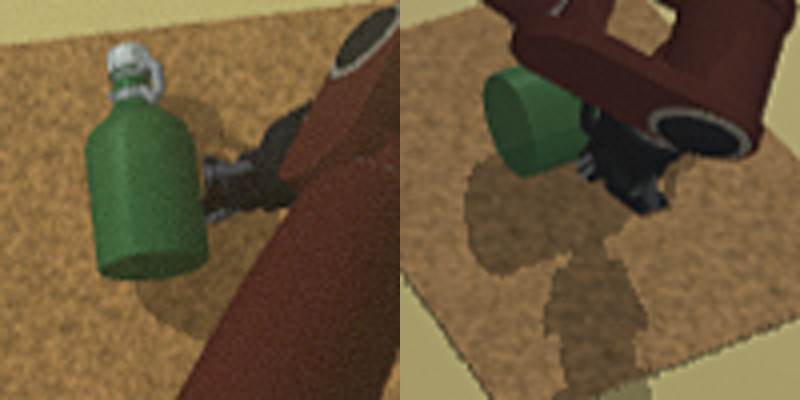

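The top view shows the flagon rolling cleanly, with the loop now at about (264,152). It's about 55° round, with roughly 30 mm left to go.

Call:
jog_arm(
  deltas=[
    [1,[-0.001,0.008,0],[0,0,0]],
    [1,[-0.002,0.016,0],[0,0,0]],
    [1,[-0.003,0.024,0],[0,0,0]],
    [1,[-0.004,0.032,0],[0,0,0]],
    [1,[-0.004,0.04,0],[0,0,0]],
    [1,[-0.005,0.047,0],[0,0,0]],
    [1,[-0.005,0.053,0],[0,0,0]],
    [1,[-0.005,0.058,0],[0,0,0]],
    [1,[-0.005,0.062,0],[0,0,0]],
  ],
)

```text
t: 5.47
tool_pos: [0.5342, 0.023, 0.0213]
tool_rot: [0.124, -2.963, -0.916]
contact_force: [-0.6, 0.1, -0.5]
opening: -0.0003
grip_force: 0.0
```

Call:
jog_arm(
  deltas=[
    [1,[0,-0.05,0],[0,0,0]],
    [1,[0,-0.15,0],[0,0,0]],
    [1,[0,-0.25,0.03],[0,0,0]],
    [1,[0,-0.35,0.1],[0,0,0]],
    [1,[0,-0.4,0.2],[0,0,0]],
    [1,[0,-0.4,0.3],[0,0,0]],
    [1,[0,-0.4,0.3],[0,0,0]],
  ],
)

```text
t: 6.05
tool_pos: [0.5378, -0.1411, 0.1489]
tool_rot: [0.125, -2.976, -0.91]
contact_force: [-0.0, -0.0, 1.5]
opening: 0.0001
grip_force: 0.0
```

```bash
python3 - <<'E'
from h import *
plan([.54,.028,.019],Rt(.09,35))
a=snap('side','s3.png')[155:235,270:350];b=snap('top','t3.png')
print(axis(b));b=b[132:212,225:305]
cv2.imwrite('pics/c3.png',np.hstack([cv2.resize(x,(400,400),interpolation=cv2.INTER_CUBIC) for x in(b,a)])[:,:,::-1])
E
```

```text
t 6.05 pos [ 0.5378 -0.1411  0.1489] shift [0.0055, 0.4227, -0.3247] turn [0.0056, -0.0002, 0.0017] F [-0.  -0.   1.5] open 0.0001
(array([0.08556783, 0.03197764]), np.float64(0.08215444936449254), array([0.47835737, 0.08438423, 0.012     ]), (np.int32(145), np.int32(202)))
```

View pics/c3.png

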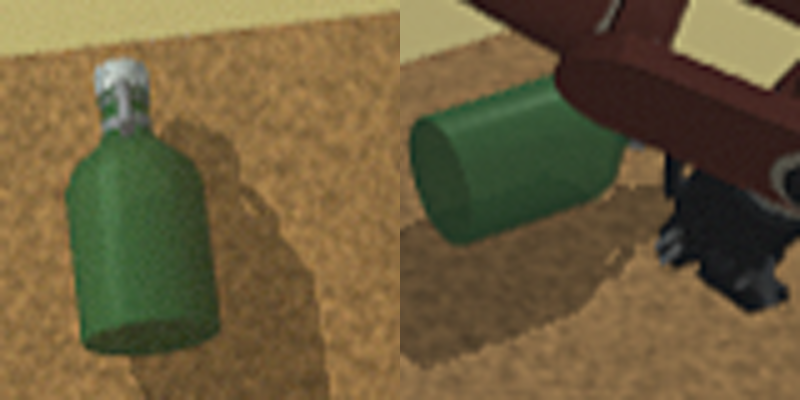

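```bash
python3 - <<'E'
from h import *
im=snap('top','t3b.png').astype(int); f,_,_,_=axis(im.astype(np.uint8));print(f)
ax0=np.array([0,f[1],0]);
for r in range(148,160):print(r,(im[r,242:260,1]-im[r,242:260,0]).tolist())
for z,l in((.05,'axis'),(.088,'loop')):
    for x in(.60,.62,.63,.64,.66):print(l,x,proj('top',[[x,np.polyval(f,x),z]]).round(1))
E
```

```text
[0.08267459 0.03345494]
148 [-42, -28, 15, 5, 11, 9, 1, 1, 3, 0, 3, 3, -2, -34, -31, -38, -37, -31]
149 [-35, -41, 13, 7, 11, 13, 5, 2, -1, 4, 10, 7, 6, -39, -33, -34, -39, -33]
150 [-35, -34, 3, 13, 19, 23, 3, 0, 1, 6, 10, 12, 2, -42, -32, -35, -28, -31]
151 [-34, -35, -10, 23, 12, 20, 5, 2, 0, 8, 7, 2, 3, -33, -32, -30, -31, -33]
152 [-32, -37, -6, 12, 15, 35, 17, 2, 5, 18, 19, 12, 1, -33, -35, -35, -30, -35]
153 [-32, -34, -24, 15, 39, 40, 21, 0, 0, 12, 22, 15, 2, -38, -35, -30, -33, -31]
154 [-31, -34, -41, 8, 42, 36, 23, 6, 2, 5, 16, 9, -4, -36, -29, -27, -35, -32]
155 [-37, -35, -37, 2, 31, 15, 10, 1, 4, -4, 1, 5, -2, -26, -29, -29, -38, -32]
156 [-32, -40, -38, -5, 14, -2, -1, 3, 2, 0, 6, 2, -1, -17, -33, -32, -32, -25]
157 [-28, -35, -42, -13, 14, 11, 17, -2, -3, -3, 20, 13, 6, -17, -37, -34, -23, -23]
158 [-35, -35, -39, -16, 35, 33, 40, -1, -1, 1, 29, 27, 19, -7, -39, -30, -25, -24]
159 [-33, -34, -42, 6, 41, 35, 35, 17, 22, 21, 31, 23, 27, 16, -12, -25, -23, -21]
axis 0.6 [[251.1 164.3]]
axis 0.62 [[250.6 158.6]]
axis 0.63 [[250.4 155.8]]
axis 0.64 [[250.1 153. ]]
axis 0.66 [[249.7 147.4]]
loop 0.6 [[250.2 160.5]]
loop 0.62 [[249.7 154.7]]
loop 0.63 [[249.4 151.8]]
loop 0.64 [[249.2 148.9]]
loop 0.66 [[248.7 143.2]]
```

The bar's centre is at (249.6,152) against a predicted 249.2 for straight up, so the loop is upright to within about 3°. The axis fit didn't change between two pictures, so the flagon is lying still. The bar is at about (0.63, 0.085, 0.088).

```bash
python3 - <<'E'
from h import *
plan([.63,.085,.20],Rt(.083))
E
```

```text
t 6.2 pos [ 0.5347 -0.1377  0.142 ] shift [0.2383, 0.5567, 0.1451] turn [-0.1895, -0.0194, -0.0003] F [ 0.7  0.1 -0.8] open 0.0002
```

Call:
jog_arm(
  deltas=[
    [0,[0,0,0.15],[-0.19,-0.019,0]],
    [0,[0.05,0.1,0.2],[-0.19,-0.019,0]],
    [0,[0.238,0.557,0.2],[-0.19,-0.019,0]],
    [0,[0.238,0.557,0.18],[-0.19,-0.019,0]],
    [0,[0.238,0.557,0.15],[-0.19,-0.019,0]],
    [0,[0.238,0.557,0.15],[-0.19,-0.019,0]],
    [0,[0.238,0.557,0.15],[-0.19,-0.019,0]],
    [0,[0.238,0.557,0.15],[-0.19,-0.019,0]],
    [0,[0.238,0.557,0.15],[-0.19,-0.019,0]],
    [0,[0.238,0.557,0.15],[-0.19,-0.019,0]],
    [0,[0.238,0.557,0.15],[-0.19,-0.019,0]],
  ],
)

```text
t: 7.12
tool_pos: [0.6285, 0.0846, 0.1997]
tool_rot: [0.128, -3.133, 0.0]
contact_force: [-0.1, 0.9, 0.5]
opening: 0.0428
grip_force: 0.0
```

```bash
python3 - <<'E'
from h import *
plan([.63,.085,.076],Rt(.083))
b=snap('side','s4.png')
cv2.imwrite('pics/c4.png',cv2.resize(b[120:240,260:380],(600,600),interpolation=cv2.INTER_CUBIC)[:,:,::-1])
print(proj('side',[[.632,.085,.088],[.481,.073,.05]]))
E
```

```text
t 7.12 pos [0.6285 0.0846 0.1997] shift [0.0037, 0.001, -0.3092] turn [0.0001, -0.0018, 0.0003] F [-0.1  0.9  0.5] open 0.0428
[[317.39361366 169.29027759]
 [277.36566664 190.00559526]]
```

View pics/c4.png

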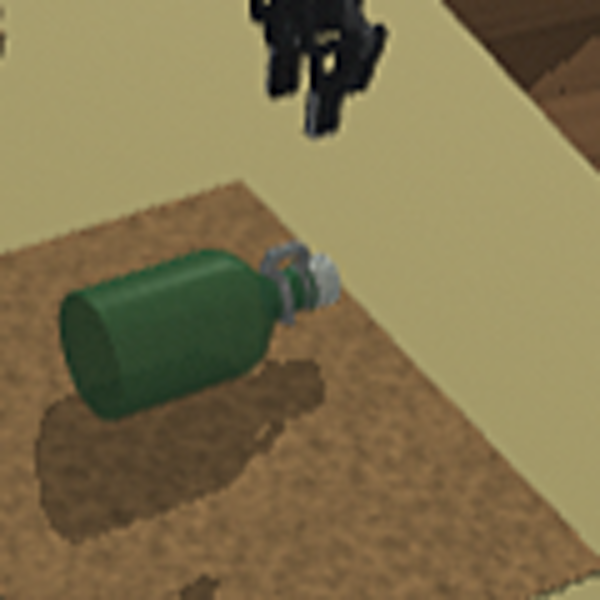

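The side view shows the loop upright, with the bar at (317.6,169.6) against a predicted (317.4,169.3). The triangulated position holds, so I'll descend.

Call:
jog_arm(
  deltas=[
    [0,[0.004,0.001,-0.08],[0,-0.0018,0]],
    [0,[0.004,0.001,-0.16],[0,-0.0018,0]],
    [0,[0.004,0.001,-0.22],[0,-0.0018,0]],
    [0,[0.004,0.001,-0.26],[0,-0.0018,0]],
    [0,[0.004,0.001,-0.29],[0,-0.0018,0]],
    [0,[0.004,0.001,-0.308],[0,-0.0018,0]],
    [0,[0.004,0.001,-0.308],[0,-0.0018,0]],
  ],
)

```text
t: 7.75
tool_pos: [0.6301, 0.085, 0.0766]
tool_rot: [-0.128, 3.139, -0.0]
contact_force: [-0.1, 0.3, -0.4]
opening: 0.0426
grip_force: 0.0
```

Call:
jog_arm(
  deltas=[
    [0.3,[0,0,0],[0,0,0]],
    [0.5,[0,0,0],[0,0,0]],
    [0.6,[0,0,0],[0,0,0]],
    [0.7,[0,0,0],[0,0,0]],
    [0.8,[0,0,0],[0,0,0]],
    [1,[0,0,0],[0,0,0]],
    [1,[0,0,0],[0,0,0]],
    [1,[0,0,0],[0,0,0]],
    [1,[0,0,0],[0,0,0]],
  ],
  squeeze=8,
)

```text
t: 8.5
tool_pos: [0.632, 0.0859, 0.0792]
tool_rot: [-0.13, 3.134, -0.0]
contact_force: [1.7, -0.7, 5.0]
opening: 0.0086
grip_force: 19.8
```

```bash
cat > arc.py <<'E'
from h import *
yaw=.083;d=np.array([np.cos(yaw),np.sin(yaw),0]);n=np.array([-d[1],d[0],0])
G=np.array([.632,.0855,.088]);P=G-.149*d-[0,0,.084]
def tcp(b,psi,h=.0095):
    r=R.from_rotvec(-np.radians(b)*n).apply(G-P)
    rt=Rt(yaw,0,psi);return P+r+h*rt.apply([0,0,1]),rt
E
python3 - <<'E'
from arc import *
c0=np.array([.630,.085,.0765]);r0=Rt(yaw)
for k in range(4):
    for b in np.linspace(0,84,43)[k*11+1:k*11+12] if k<3 else np.linspace(66,90,13)[1:]:
        p,rt=tcp(b,b/9);print(b,((p-c0)/.4).round(3).tolist(),((rt*r0.inv()).as_rotvec()/np.pi).round(4).tolist())
    c0=p;r0=rt;print('--',p)
E
```

```text
2.0 [-0.002, 0.001, 0.018] [0.0001, -0.0012, 0.0]
4.0 [-0.01, -0.0, 0.03] [0.0002, -0.0025, 0.0]
6.0 [-0.019, -0.001, 0.043] [0.0003, -0.0037, -0.0]
8.0 [-0.027, -0.001, 0.055] [0.0004, -0.0049, 0.0]
10.0 [-0.037, -0.002, 0.066] [0.0005, -0.0062, -0.0]
12.0 [-0.046, -0.003, 0.078] [0.0006, -0.0074, 0.0]
14.0 [-0.056, -0.004, 0.089] [0.0007, -0.0086, -0.0]
16.0 [-0.066, -0.005, 0.1] [0.0008, -0.0098, -0.0]
18.0 [-0.077, -0.006, 0.11] [0.0009, -0.0111, 0.0]
20.0 [-0.088, -0.006, 0.12] [0.001, -0.0123, 0.0]
22.0 [-0.099, -0.007, 0.129] [0.0011, -0.0135, 0.0]
-- [0.5902329  0.08202535 0.12820847]
24.0 [-0.012, -0.001, 0.009] [0.0001, -0.0012, -0.0]
26.0 [-0.024, -0.002, 0.018] [0.0002, -0.0025, 0.0]
28.0 [-0.036, -0.003, 0.026] [0.0003, -0.0037, -0.0]
30.0 [-0.049, -0.004, 0.034] [0.0004, -0.0049, -0.0]
32.0 [-0.061, -0.005, 0.041] [0.0005, -0.0062, -0.0]
34.0 [-0.075, -0.006, 0.048] [0.0006, -0.0074, 0.0]
36.0 [-0.088, -0.007, 0.055] [0.0007, -0.0086, -0.0]
38.0 [-0.101, -0.008, 0.061] [0.0008, -0.0098, 0.0]
40.0 [-0.115, -0.01, 0.066] [0.0009, -0.0111, 0.0]
42.0 [-0.129, -0.011, 0.071]
[... 703 characters left out ...]
284 0.07191013 0.16486186]
68.0 [-0.015, -0.001, -0.002] [0.0001, -0.0012, -0.0]
70.0 [-0.029, -0.002, -0.004] [0.0002, -0.0025, 0.0]
72.0 [-0.044, -0.004, -0.007] [0.0003, -0.0037, 0.0]
74.0 [-0.058, -0.005, -0.01] [0.0004, -0.0049, 0.0]
76.0 [-0.073, -0.006, -0.013] [0.0005, -0.0062, 0.0]
78.0 [-0.087, -0.007, -0.018] [0.0006, -0.0074, 0.0]
80.0 [-0.101, -0.008, -0.022] [0.0007, -0.0086, 0.0]
82.0 [-0.115, -0.01, -0.028] [0.0008, -0.0098, -0.0]
84.0 [-0.128, -0.011, -0.033] [0.0009, -0.0111, 0.0]
86.0 [-0.142, -0.012, -0.039] [0.001, -0.0123, 0.0]
88.0 [-0.155, -0.013, -0.046] [0.0011, -0.0135, -0.0]
90.0 [-0.168, -0.014, -0.053] [0.0012, -0.0148, 0.0]
-- [0.40144609 0.06631996 0.14364433]
```

Call:
jog_arm(
  deltas=[
    [1,[-0.002,0.001,0.018],[0,-0.001,0]],
    [1,[-0.01,0,0.03],[0,-0.0025,0]],
    [1,[-0.019,-0.001,0.043],[0,-0.004,0]],
    [1,[-0.027,-0.001,0.055],[0,-0.005,0]],
    [1,[-0.037,-0.002,0.066],[0,-0.006,0]],
    [1,[-0.046,-0.003,0.078],[0.001,-0.007,0]],
    [1,[-0.056,-0.004,0.089],[0.001,-0.009,0]],
    [1,[-0.066,-0.005,0.1],[0.001,-0.01,0]],
    [1,[-0.077,-0.006,0.11],[0.001,-0.011,0]],
    [1,[-0.088,-0.006,0.12],[0.001,-0.012,0]],
    [1,[-0.099,-0.007,0.129],[0.001,-0.0135,0]],
  ],
)

```text
t: 9.42
tool_pos: [0.5911, 0.0831, 0.1303]
tool_rot: [-0.128, 3.093, 0.002]
contact_force: [2.0, -0.1, -1.5]
opening: 0.0086
grip_force: 19.5
```

```bash
python3 - <<'E'
from arc import *
o=ctrl.get_obs();print(o['tool_pos'],tcp(22,22/9)[0],o['contact_force'],o['grip_force'],o['opening'])
b=snap('side','s5.png')
cv2.imwrite('pics/c5.png',cv2.resize(b[100:240,240:380],(560,560),interpolation=cv2.INTER_CUBIC)[:,:,::-1])
E
```

```text
[0.59114869 0.08309781 0.13029358] [0.5902329  0.08202535 0.12820847] [ 2.00180137 -0.11480554 -1.45170423] 19.45402443408966 0.008554062327644626
```

View pics/c5.png

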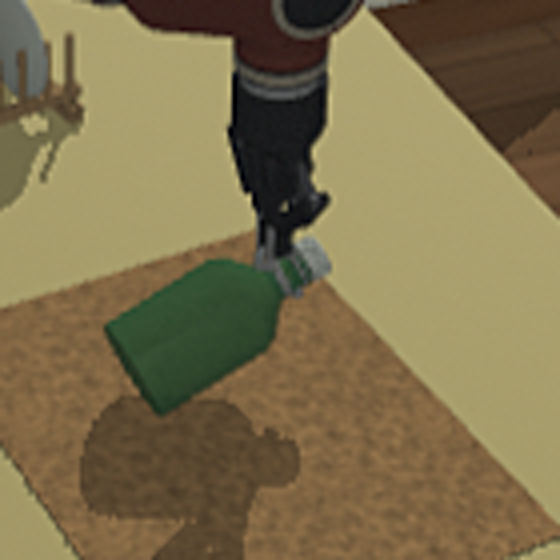

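The side view shows the bottle tipped about 22° with its lower base edge on the mat and the bar pivoting in the pads. I'll continue the arc.

Call:
jog_arm(
  deltas=[
    [1,[-0.012,-0.001,0.009],[0,-0.001,0]],
    [1,[-0.024,-0.002,0.018],[0,-0.0025,0]],
    [1,[-0.036,-0.003,0.026],[0,-0.004,0]],
    [1,[-0.049,-0.004,0.034],[0,-0.005,0]],
    [1,[-0.061,-0.005,0.041],[0,-0.006,0]],
    [1,[-0.075,-0.006,0.048],[0.001,-0.007,0]],
    [1,[-0.088,-0.007,0.055],[0.001,-0.009,0]],
    [1,[-0.101,-0.008,0.061],[0.001,-0.01,0]],
    [1,[-0.115,-0.01,0.066],[0.001,-0.011,0]],
    [1,[-0.129,-0.011,0.071],[0.001,-0.012,0]],
    [1,[-0.143,-0.012,0.076],[0.001,-0.0135,0]],
  ],
)

```text
t: 10.38
tool_pos: [0.5345, 0.0783, 0.1613]
tool_rot: [-0.126, 3.049, 0.004]
contact_force: [4.5, 1.1, 4.9]
opening: 0.0091
grip_force: 19.5
```

```bash
python3 - <<'E'
from arc import *
o=ctrl.get_obs();print(o['tool_pos'],tcp(44,44/9)[0],o['contact_force'],o['q'])
E
```

```text
[0.53445921 0.07826089 0.16133481] [0.532982   0.07726258 0.1584632 ] [4.47924148 1.10353075 4.94456138] [ 0.00450971 -0.15877273  1.93714611  0.00617435  1.27315953 -1.6505185 ]
```

Call:
jog_arm(
  deltas=[
    [1,[-0.014,-0.001,0.006],[0,-0.001,0]],
    [1,[-0.029,-0.002,0.011],[0,-0.0025,0]],
    [1,[-0.043,-0.004,0.015],[0,-0.004,0]],
    [1,[-0.058,-0.005,0.017],[0,-0.005,0]],
    [1,[-0.072,-0.006,0.019],[0,-0.006,0]],
    [1,[-0.087,-0.007,0.02],[0.001,-0.007,0]],
    [1,[-0.102,-0.008,0.021],[0.001,-0.009,0]],
    [1,[-0.117,-0.01,0.022],[0.001,-0.01,0]],
    [1,[-0.131,-0.011,0.022],[0.001,-0.011,0]],
    [1,[-0.146,-0.012,0.021],[0.001,-0.012,0]],
    [1,[-0.161,-0.013,0.02],[0.001,-0.0135,0]],
  ],
)

```text
t: 11.3
tool_pos: [0.4697, 0.073, 0.1693]
tool_rot: [-0.124, 3.007, 0.006]
contact_force: [0.3, 0.3, 8.6]
opening: 0.0089
grip_force: 19.6
```

```bash
python3 - <<'E'
from arc import *
o=ctrl.get_obs();print(o['tool_pos'],tcp(66,66/9)[0],o['contact_force'],o['q'])
b=snap('side','s6.png');c=snap('top','t6.png')
cv2.imwrite('pics/c6.png',np.hstack([cv2.resize(x,(400,400),interpolation=cv2.INTER_CUBIC) for x in(c[100:220,190:310],b[90:230,220:360])])[:,:,::-1])
E
```

```text
[0.46970833 0.0730045  0.16929853] [0.46864284 0.07191013 0.16486186] [0.30479736 0.29894288 8.57154641] [-0.00874141 -0.37297385  2.09877026  0.01084461  1.28443441 -1.66459268]
```

View pics/c6.png

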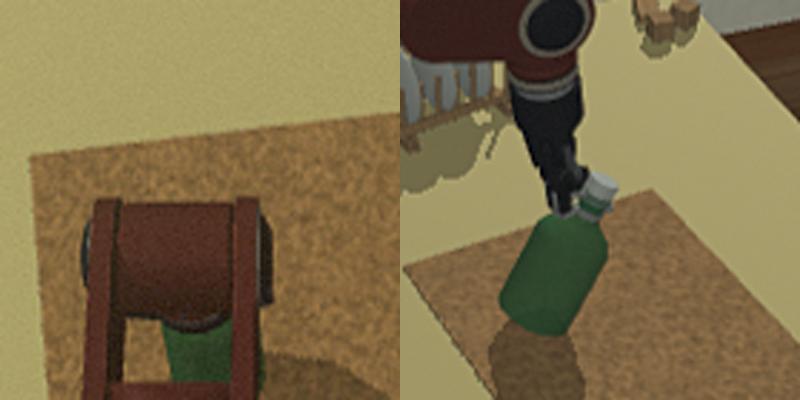

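Tipped to about 65° and steady. Pressing is slight, so I'll ride 2 mm higher.

Call:
jog_arm(
  deltas=[
    [1,[-0.015,-0.001,0.001],[0,-0.001,0]],
    [1,[-0.029,-0.002,0.001],[0,-0.0025,0]],
    [1,[-0.044,-0.004,-0.001],[0,-0.004,0]],
    [1,[-0.058,-0.005,-0.004],[0,-0.005,0]],
    [1,[-0.073,-0.006,-0.007],[0,-0.006,0]],
    [1,[-0.087,-0.007,-0.012],[0.001,-0.007,0]],
    [1,[-0.101,-0.008,-0.016],[0.001,-0.009,0]],
    [1,[-0.115,-0.01,-0.022],[0.001,-0.01,0]],
    [1,[-0.128,-0.011,-0.027],[0.001,-0.011,0]],
  ],
)

```text
t: 12.15
tool_pos: [0.4175, 0.0686, 0.1577]
tool_rot: [-0.123, 2.975, 0.008]
contact_force: [-3.7, -0.3, 8.9]
opening: 0.009
grip_force: 20.4
```

```bash
python3 - <<'E'
from arc import *
o=ctrl.get_obs();print(o['tool_pos'],tcp(84,84/9)[0],tcp(90,10)[0],o['contact_force'],o['wrist_torque'],o['q'])
b=snap('side','s7.png')
cv2.imwrite('pics/c7.png',cv2.resize(b[90:230,220:360],(560,560),interpolation=cv2.INTER_CUBIC)[:,:,::-1])
# silhouette tilt of green body in the side view vs expected upright direction
g=cv2.GaussianBlur(b,(3,3),0).astype(int);m=(g[:,:,1]-g[:,:,0]>8);m[:150]=0;m[230:]=0
pr=proj('side',[[.44,.07,.004],[.44,.07,.109]]);print('expected vertical',pr)
for r in range(168,206,4):
    x=np.flatnonzero(m[r,240:340])+240
    if len(x):print(r,x[0],x[-1],(x[0]+x[-1])/2)
E
```

```text
[0.41753222 0.06862776 0.15769682] [0.4173172  0.0676403  0.15158992] [0.40144609 0.06631996 0.14364433] [-3.7259196  -0.28100262  8.90809739] [-0.00648077  0.1473742  -0.0047714 ] [-0.02430765 -0.55245528  2.24237723  0.01697018  1.28888566 -1.68130008]
expected vertical [[266.12613551 203.59508316]
 [266.57688604 179.66002067]]
168 272 276 274.0
172 262 280 271.0
176 257 282 269.5
180 257 283 270.0
184 256 282 269.0
188 255 281 268.0
192 254 280 267.0
196 253 279 266.0
200 253 278 265.5
204 254 277 265.5
```

Call:
jog_arm(
  deltas=[
    [1,[-0.013,-0.001,-0.003],[0,-0.001,0]],
    [1,[-0.026,-0.002,-0.007],[0,-0.001,0]],
    [1,[-0.039,-0.003,-0.012],[0,-0.002,0]],
    [1,[-0.052,-0.004,-0.018],[0,-0.003,0]],
    [1,[-0.052,-0.004,-0.018],[0,-0.003,0]],
    [1,[-0.052,-0.004,-0.018],[0,-0.003,0]],
  ],
)

```text
t: 12.7
tool_pos: [0.3968, 0.0671, 0.1491]
tool_rot: [-0.123, 2.966, 0.008]
contact_force: [-1.8, 0.5, 1.6]
opening: 0.009
grip_force: 20.2
```

```bash
cat > lean.py <<'E'
from arc import *
o=ctrl.get_obs();print(o['tool_pos'],o['contact_force'],o['wrist_torque'],o['grip_force'],o['opening'])
import time
b=snap('side','s%d.png'%int(o['t']*100))
g=cv2.GaussianBlur(b,(3,3),0).astype(int);m=(g[:,:,1]-g[:,:,0]>8);m[:150]=0;m[230:]=0;m[:,:235]=0;m[:,320:]=0
q=[]
for r in range(176,216):
    x=np.flatnonzero(m[r]);
    if len(x)>12:q.append((r,x[0],x[-1]))
q=np.array(q);k=(q[:,0]>=180)&(q[:,0]<=196);print('left slope',np.polyfit(q[k,0],q[k,1],1)[0],'right',np.polyfit(q[k,0],q[k,2],1)[0]);print(q[::4].tolist(),q[-1])
for x0 in(.42,.44):
  T=np.linspace(0,2*np.pi,60)
  for z in(.004,.05,.109):
    e=proj('side',[[x0+.046*np.cos(t),.07+.046*np.sin(t),z] for t in T]);print(x0,z,'x',e[:,0].min().round(1),e[:,0].max().round(1),'ymax',e[:,1].max().round(1))
E
python3 lean.py
```

```text
[0.39683478 0.06711005 0.14910483] [-1.82548181  0.47546538  1.58240668] [0.07733765 0.27669054 0.07334526] 20.15880699036643 0.00899646436382978
left slope -0.019607843137251026 right -0.08823529411764129
[[176, 256, 278], [180, 254, 279], [184, 253, 279], [188, 253, 278], [192, 253, 278], [196, 253, 278], [200, 252, 277], [204, 252, 277], [208, 255, 275]] [211 259 271]
0.42 0.004 x 247.0 274.2 ymax 214.3
0.42 0.05 x 246.8 274.5 ymax 204.0
0.42 0.109 x 246.6 275.0 ymax 190.3
0.44 0.004 x 252.6 279.7 ymax 212.9
0.44 0.05 x 252.5 280.1 ymax 202.6
0.44 0.109 x 252.4 280.7 ymax 188.8
```

Call:
jog_arm(
  deltas=[
    [1,[-0.006,0,-0.004],[0,0,0]],
    [1,[-0.012,-0.001,-0.007],[0,0,0]],
    [1,[-0.015,-0.001,-0.009],[0,0,0]],
    [1,[-0.015,-0.001,-0.009],[0,0,0]],
    [1,[-0.015,-0.001,-0.009],[0,0,0]],
  ],
)

```text
t: 13.17
tool_pos: [0.3918, 0.0667, 0.1465]
tool_rot: [-0.123, 2.965, 0.008]
contact_force: [-2.2, 0.6, 3.1]
opening: 0.0087
grip_force: 20.5
```

```bash
python3 lean.py | head -3
```

```text
[0.39183822 0.06670983 0.14652324] [-2.22352405  0.6233866   3.12688891] [ 0.01576881  0.23623354 -0.04633423] 20.536836264654994 0.008704109277238657
left slope -0.044117647058825 right -0.0882352941176475
[[176, 256, 277], [180, 253, 279], [184, 252, 278], [188, 253, 278], [192, 252, 278], [196, 252, 277], [200, 252, 277], [204, 252, 277], [208, 254, 275]] [211 258 272]
```

```bash
python3 - <<'E'
from h import *
import glob,os
f=max(glob.glob('pics/s1*.png'),key=os.path.getmtime);print(f)
b=cv2.imread(f);h=cv2.cvtColor(b,cv2.COLOR_BGR2HSV)
print(proj('side',[[.437,.069,.185],[.437,.069,.194],[.437,.069,.154],[.437,.069,.004]]).round(1))
m=(h[:,:,1]<55)&(h[:,:,2]>120)
for r in range(150,172):print(r,(np.flatnonzero(m[r,250:300])+250).tolist())
E
```

```text
pics/s1316.png
[[266.2 161.4]
 [266.2 159.1]
 [266.  169.2]
 [265.4 204. ]]
150 []
151 []
152 []
153 []
154 []
155 []
156 [265, 266, 267, 268, 269]
157 [263, 264, 265, 266, 267, 268, 269, 270, 271]
158 [262, 263, 264, 265, 266, 267, 268, 269, 270, 271]
159 [262, 263, 264, 265, 266, 267, 268, 269, 270, 271, 272]
160 [261, 262, 263, 264, 265, 266, 267, 268, 269, 270, 271, 272]
161 [263, 264, 265, 266, 267, 268, 269, 270, 271]
162 [265, 266, 267, 268, 269]
163 []
164 []
165 [274]
166 []
167 []
168 []
169 []
170 []
171 []
```

The cap is at (267,159) against about 265.3 if it were upright, so roughly 2° of lean remains.

Call:
jog_arm(
  deltas=[
    [1,[-0.006,0,-0.004],[0,0,0]],
    [1,[-0.012,-0.001,-0.008],[0,0,0]],
    [1,[-0.014,-0.001,-0.01],[0,0,0]],
    [1,[-0.014,-0.001,-0.01],[0,0,0]],
    [1,[-0.014,-0.001,-0.01],[0,0,0]],
  ],
)

```text
t: 13.63
tool_pos: [0.3873, 0.0662, 0.1438]
tool_rot: [-0.122, 2.961, 0.007]
contact_force: [-0.9, -1.4, 6.1]
opening: 0.0089
grip_force: 20.9
```

```bash
cat >> lean.py <<'E'
h=cv2.cvtColor(b,cv2.COLOR_RGB2HSV);mm=(h[:,:,1]<55)&(h[:,:,2]>120);c=np.argwhere(mm[150:164,255:280]);print('cap',c.mean(0)[::-1]+[255,150])
E
python3 lean.py | grep -v '^0'
```

```text
[0.38727056 0.06620615 0.14377018] [-0.85429719 -1.38285606  6.06853211] [-0.02188999 -0.1097501  -0.0314196 ] 20.930838463827968 0.008880246390950846
left slope 3.4615632083861058e-15 right -0.07352941176470273
[[176, 259, 276], [180, 252, 278], [184, 252, 278], [188, 252, 277], [192, 252, 277], [196, 252, 277], [200, 252, 277], [204, 252, 277], [208, 253, 275]] [211 257 272]
cap [265.24193548 159.90322581]
```

Upright within about half a degree and seated on its base. I'll relieve the slight pressing and release.

Call:
jog_arm(
  deltas=[
    [1,[0,0,0.003],[0,0,0]],
    [1,[0,0,0.003],[0,0,0]],
    [0.7,[0,0,0.003],[0,0,0]],
    [0.6,[0,0,0.003],[0,0,0]],
    [0.5,[0,0,0.003],[0,0,0]],
    [0.3,[0,0,0.003],[0,0,0]],
    [0.1,[0,0,0.003],[0,0,0]],
    [0.1,[0,0,0.003],[0,0,0]],
  ],
)

```text
t: 14.35
tool_pos: [0.386, 0.0663, 0.1434]
tool_rot: [-0.123, 2.965, 0.008]
contact_force: [0.2, 0.4, -0.4]
opening: 0.0387
grip_force: 0.0
```

```bash
python3 lean.py | grep -v '^0'
```

```text
[0.38604126 0.06631743 0.1434059 ] [ 0.21757018  0.38672849 -0.35494913] [-0.04670538  0.08934657  0.01198075] 0.0 0.03865134882268055
left slope -0.07843137254901977 right -0.08088235294117525
[[176, 259, 276], [180, 256, 278], [184, 252, 278], [188, 252, 277], [192, 252, 277], [196, 252, 277], [200, 252, 277], [204, 252, 277], [208, 254, 275]] [211 257 272]
cap [265.15873016 159.92063492]
```

Call:
jog_arm(
  deltas=[
    [0.1,[-0.008,0,0.04],[0,0,0]],
    [0.1,[-0.016,0,0.09],[0,0,0]],
    [0.1,[-0.025,0,0.15],[0,0,0]],
    [0.1,[-0.035,0,0.22],[0,0,0]],
    [0.1,[-0.04,0,0.3],[0,0,0]],
    [0.1,[-0.04,0,0.4],[0,0,0]],
    [0.1,[-0.04,0,0.45],[0,0,0]],
    [0.1,[-0.04,0.1,0.5],[0,0,0]],
    [0.1,[-0.04,0.3,0.5],[0,0,0]],
    [0.1,[-0.04,0.4,0.5],[0,0,0]],
    [0.1,[-0.04,0.4,0.5],[0,0,0]],
  ],
)

```text
t: 15.32
tool_pos: [0.3701, 0.2282, 0.3447]
tool_rot: [-0.121, 2.963, 0.009]
contact_force: [1.3, -0.3, 0.1]
opening: 0.0383
grip_force: 0.0
```

```bash
python3 lean.py | grep -v '^0'; python3 - <<'E'
from h import *
c=snap('top','tf.png');b=snap('side','sf.png')
cv2.imwrite('pics/f.png',np.hstack([cv2.resize(x,(400,300)) for x in(c,b)])[:,:,::-1])
E
```

```text
[0.37014683 0.22817533 0.34471564] [ 1.26658056 -0.34846481  0.0548984 ] [-0.02366475  0.02474007 -0.00324315] 0.0 0.038325822828489835
left slope 3.4615632083861058e-15 right -0.05147058823529455
[[176, 259, 276], [180, 252, 278], [184, 252, 277], [188, 252, 277], [192, 252, 277], [196, 252, 277], [200, 252, 277], [204, 252, 277], [208, 254, 275]] [211 257 272]
cap [265.27868852 159.85245902]
```

View pics/f.png

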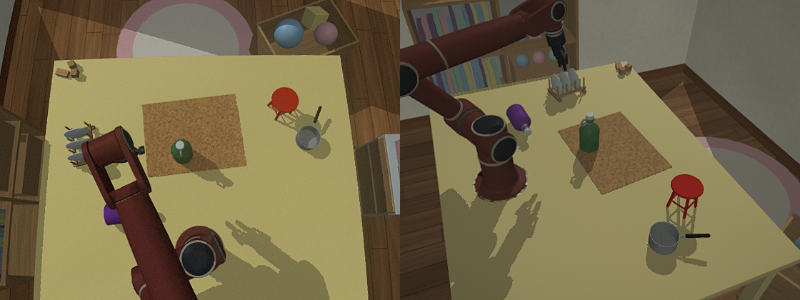

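The picture shows the flagon upright on the mat, at (180,152) in the top half and (589,132) in the side half. The arm is clear, and the rack, saucepan, stool and purple bottle are where they were.

```bash
python3 -c "
from station import ctrl
print(ctrl.finish_job())"
```

```text
the job is handed in; nothing more can be done
None
```

The green flagon was rolled until its loop pointed up, left to lie still, then lifted by the loop and stood upright on the mat; it was released cleanly, nothing else was disturbed, and the job is handed in (about 15.5 s of robot time).

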